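Unplug the charged sensor that the dock lets go

TASK

Two capnography sensors are plugged into the charging dock: a lock hidden inside the dock holds back the one still charging, while the charged one is held only by its sprung detent, and they look alike. Find by a gentle pull at the lips which one gives, and slide that one straight back in its bay until its plug is fully clear of the socket, leaving it lying flat in the bay. Do not force the locked sensor, leave it plugged in, and do not disturb the other items on the counter.

Things in the scene. Friction and masses are not known exactly. Their poses are not given: they have to be found in the camera images.
- dock: charging dock fixed to the counter, 236 x 184 (all in mm). Origin: on the counter under its middle; x points into the sockets (away from the robot), y to its left, z up. Two bays centred at y=+45 and -45, floor 10 high, between rails 28 high. White socket housing over the full width from x=57 to 106, 66 high. A hidden lock in it holds one sensor, left or right, different each time.
- socket_left (a point): centre of the left socket's mouth, dock (57, 45, 21). The detent inside gives way at about 8 to 15 N and 6 mm of travel, then the sensor slides with a few N. A locked sensor gives 2 to 3 mm and then holds hard; more than 40 N on a sensor damages it. The plug is 36 long
- socket_right (a point): the same point of the right socket, dock (57, -45, 21)
- stop_left (a point): middle of the upper edge of the left bay's low end stop (7 high over the bay's floor), dock (-107, 45, 17); it halts a sensor drawn back 60
- stop_right (a point): the same point of the right bay
- sensor_left: grey capnography sensor in the left (+y) bay: slab 104 x 64 x 22 (x -60 to 44, z 0 to 22), black plug tongue at x 44 to 80 in the socket. On it a pull lip 50 wide: upright rear face at x=-12, z 22 to 45; sloped nose in front of it, flat top free behind it to x=44. Origin: underside, mid-width; plug points to +x, pulled out towards -x. 0.28 kg. Seated at dock (13, +45, 10)
- sensor_right: grey capnography sensor in the right (-y) bay: slab 104 x 64 x 22 (x -60 to 44, z 0 to 22), black plug tongue at x 44 to 80 in the socket. On it a pull lip 50 wide: upright rear face at x=-12, z 22 to 45; sloped nose in front of it, flat top free behind it to x=44. Origin: underside, mid-width; plug points to +x, pulled out towards -x. 0.28 kg. Seated at dock (13, -45, 10)
- sensor_left_lip (a point): middle of the upper rear edge of the left sensor's pull lip, at sensor (-12, 0, 45)
- sensor_right_lip (a point): the same point of the right sensor
- drill: bystander: yellow plastic bone drill lying on its side, 155 x 122 x 40, origin under its barrel
- laryngoscope: bystander: chrome laryngoscope handle lying, 142 x 28, origin under its middle, length along x
- airway: bystander: purple plastic curved airway lying, about 117 x 80 x 30, origin under its middle
- catheter_mount: bystander: clear plastic catheter mount lying, 118 x 24, origin under its middle, length along x
Not all that is in view belongs to the job. What is shaped like the sensor_right but brown is not meant.

How it is judged:
By the outcome, as a careful person would: the job done as asked, in the order asked, and still so for the second after the job is handed in, with the robot touching nothing.
It also fails if it takes over 48 s, if anything falls off the work surface, if the arm or the gripper's body presses on something with over 40 N, if the wrist force passes 120 N, or if a joint passes its speed limit or range.

ROBOT

A 6-joint arm with a two-finger parallel gripper is mounted at the origin on the work surface. World frame = base frame: x ahead of the robot, y to its left, z up, the work surface at z = 0. Lengths are in m, angles in degrees, forces in N, time in s.
With the tool pointing down it reaches from about 0.325 to 0.775 m from the base axis. Payload 5.5 kg.
Tool frame: the origin (TCP) lies at the centre of the arm's flange, where the gripper is bolted on; the fingertips stand 182 mm ahead of it and the grasp point (between the pads) lies 163 mm ahead of it; z points along the fingers, y is the line along which they close (so a half turn about z gives the same grasp; the last joint's range is limited). The gripper opens to 88 mm and grips with 3 to 60 N. Pads are 20 mm wide; open, the fingers measure 115 mm over their backs; the gripper's body (75 mm by 178 mm) begins 61 mm behind the grasp point.
Start: joints at [66.308, 5.22, 70.514, -0, 104.267, -3.249], TCP at [0.21, 0.562, 0.405] pointing down, gripper open.
Joint ranges: [-164.24, 164.24], [-49.07, 125.15], [9.68, 141.18], [-86.29, 266.29], [3.28, 154.24], [-151.56, 151.56]. Speed limits (degrees/s): [147.25, 147.25, 172.46, 180, 180, 180].

INTERFACE

Orientations are given as [roll, pitch, yaw] about the fixed x, y, z axes, in that order (R = Rz(yaw) Ry(pitch) Rx(roll)).
In Python, from station import r gives the robot as it stands. The module is installed in compiled form; this text tells all that it offers. Calls block until the motion is done:
- r.reach(position, orientation): joint-space move of the TCP to a pose.
- r.servo_line(position, rotation=None, speed=0.15): straight line of the TCP; rotation=None keeps the orientation; speed is the mean speed in m/s.
- r.move_joints(angles): joint-space move.
- r.let_go() and r.grab(squeeze=None): open the fingers fully, or close them until they stop; squeeze is the grip in N (None keeps the last).
- r.wait(seconds).
- r.inverse_kinematics(position, orientation): joint angles nearest the present ones, or None.
- r.sense(): the state.
- r.snapshot(name): name is "scene" or "side" or "wrist"; returns a dict with "frame" (384x512x3 uint8, red, green, blue), "fx", "fy", "cx", "cy" (pixels), "R" (3x3) and "t" (3): a world point X has camera coordinates R X + t. Camera axes: x right, y down, z forward; pixel columns grow to the right and rows downward; lengths in m; the calibration is good to about 2 mm. A picture is of the moment at which its call begins. There is no depth.
A pose or a line that the arm cannot do raises r.IKError and nothing moves.
- r.hand_in(): hands the job in; it is judged then, once.
The state is a dict: "clock": time; "joints": joint angles; "joint_vel": joint speeds; "joint_torque": joint torques, N m; "tcp_pos": TCP position; "orientation": TCP orientation; "contact_force": force on the tool from outside, world axes, zero at the start; "torque": the same for the moment, N m; "opening": finger opening in m; "gripper_force": force on a finger pad.
Only numpy, scipy, OpenCV 4.12 (cv2) and the standard library are available. Lean on these libraries where they do the work, as an engineer would, in place of code of your own. Each camera call takes 0.05 s, during which the arm holds its last target. There are 200 camera calls.

## Working session

There is one attempt and no reset: what is moved stays moved. The work goes in short steps, each a Python script; the robot and the scene stay as the last script left them, time stands still between calls to the robot, and variables do not carry over. Pictures are saved under pics/ and viewed, at most 10 in all, crops included, and the job is handed in when it is done.

```bash
mkdir -p pics; python3 - <<'E'
from station import r
import cv2,pickle,numpy as np
d={}
for n in("scene","side"):
    s=r.snapshot(n);d[n]=s;cv2.imwrite(f"pics/{n}0.png",s["frame"][:,:,::-1])
    print(n,s["fx"],s["cx"],s["cy"],-np.array(s["R"]).T@np.array(s["t"]))
pickle.dump(d,open("d0.pkl","wb"))
print(r.sense())
E
```

```text
scene 351.8057112701731 261.3520230899932 192.93923826600866 [1.23722719 0.20451913 0.65530428]
side 448.3938127134161 251.7628584941134 190.979310281693 [ 0.06585042 -0.56518227  0.86420303]
{'clock': 0.1, 'joints': array([ 6.63085230e+01,  5.25916165e+00,  7.05746382e+01,  1.09888964e-04,
        1.04267243e+02, -3.24886375e+00]), 'joint_vel': array([ 0.02394479, -0.13550143, -0.2616586 , -0.01737542, -0.0891564 ,
        0.10940487]), 'joint_torque': array([ 2.54329272e-03, -4.47855449e+01, -4.07569027e+01,  7.00845500e-02,
        2.84349429e-02, -1.18539811e-04]), 'tcp_pos': array([0.20958586, 0.56226049, 0.40361921]), 'orientation': array([-1.79899126e+02, -5.83277492e-03,  1.59557409e+02]), 'contact_force': array([-0.38749576, -0.13822853, -0.95199034]), 'torque': array([ 0.0492125 , -0.00360223, -0.01656037]), 'gripper_force': 0.0, 'opening': 0.08785438964297736}
```

View pics/scene0.png

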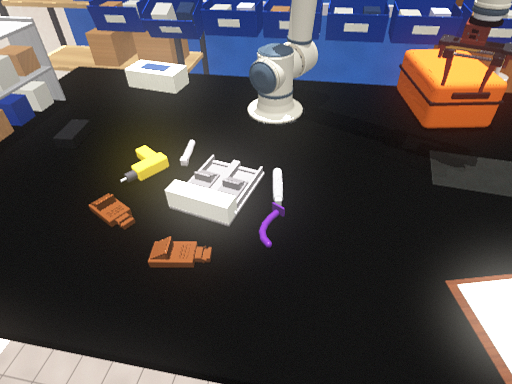

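View pics/side0.png

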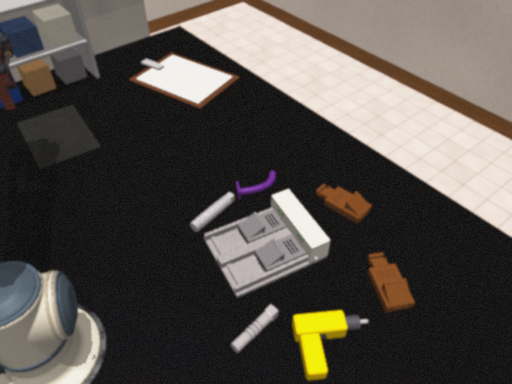

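The scene view shows the white dock at about (215,188) holding two grey sensors, with lips at about (206,177) and (233,184). In the side view the dock is at about (265,245), with lips at about (255,228) and (273,255).

Things that could be mistaken for the sensors:
- Brown decoys in the scene view at (112,210) and (180,253), and in the side view at (345,202) and (390,283). I reject these because they are brown and not in the dock.
- The two grey sensors in the dock. These are the ones I want.

Next I'll take a close crop and locate the housing.

```bash
cat > h.py <<'E'
import numpy as np,cv2
def ray(s,u,v,z):
    R=np.array(s["R"]);c=-R.T@np.array(s["t"]);d=R.T@np.array([(u-s["cx"])/s["fx"],(v-s["cy"])/s["fy"],1])
    return c+d*(z-c[2])/d[2]
def proj(s,X):
    p=np.array(s["R"])@np.array(X)+np.array(s["t"]);return np.array([s["fx"]*p[0]/p[2]+s["cx"],s["fy"]*p[1]/p[2]+s["cy"]])
def tri(obs):
    A=np.zeros((3,3));b=np.zeros(3)
    for s,u,v in obs:
        R=np.array(s["R"]);c=-R.T@np.array(s["t"]);d=R.T@np.array([(u-s["cx"])/s["fx"],(v-s["cy"])/s["fy"],1]);d/=np.linalg.norm(d)
        P=np.eye(3)-np.outer(d,d);A+=P;b+=P@c
    return np.linalg.solve(A,b)
E
python3 - <<'E'
import pickle,cv2,numpy as np
from h import *
d=pickle.load(open("d0.pkl","rb"))
a=cv2.resize(d["scene"]["frame"][150:225,160:270],None,fx=5,fy=5,interpolation=cv2.INTER_CUBIC)[:,:,::-1]
b=cv2.resize(d["side"]["frame"][185:300,195:335],None,fx=5,fy=5,interpolation=cv2.INTER_CUBIC)[:,:,::-1]
cv2.imwrite("pics/cs.png",a);cv2.imwrite("pics/cd.png",b)
for n in d:
    s=d[n];f=s["frame"].astype(int);m=((f.min(2)>60)).astype(np.uint8)
    k,_=cv2.findContours(m,0,2)
    for c in k:
        if cv2.contourArea(c)>200:
            (x,y),w,an=cv2.minAreaRect(c)
            print(n,round(x),round(y),cv2.contourArea(c),ray(s,x,y,0.03).round(3))
E
```

```text
scene 110 360 4936.5 [ 1.02  -0.121  0.03 ]
scene 478 320 5754.5 [0.819 0.53  0.03 ]
scene 180 249 839.0 [ 0.757 -0.094  0.03 ]
scene 267 226 219.5 [0.649 0.093 0.03 ]
scene 110 208 326.5 [ 0.657 -0.325  0.03 ]
scene 278 188 361.5 [0.502 0.094 0.03 ]
scene 140 163 862.0 [ 0.457 -0.335  0.03 ]
scene 209 192 6321.5 [ 0.551 -0.087  0.03 ]
scene 6 124 229.0 [ 0.315 -0.925  0.03 ]
scene 499 78 280.0 [-0.372  0.902  0.03 ]
scene 432 67 3171.0 [-0.464  0.649  0.03 ]
scene 425 30 235.5 [-1.021  0.699  0.03 ]
scene 356 27 203.0 [-1.024  0.312  0.03 ]
scene 172 11 498.0 [-1.24  -0.923  0.03 ]
scene 491 10 704.0 [-1.502  1.174  0.03 ]
scene 119 9 208.5 [-1.246 -1.32   0.03 ]
scene 166 62 19993.5 [-0.339 -0.586  0.03 ]
side 255 328 717.5 [ 0.347 -0.233  0.03 ]
side 52 323 9489.0 [0.038 0.036 0.03 ]
side 213 211 605.5 [0.469 0.078 0.03 ]
side 269 242 7609.5 [ 0.512 -0.087  0.03 ]
side 183 78 2741.5 [0.756 0.645 0.03 ]
side 386 61 15228.0 [1.393 0.269 0.03 ]
side 266 84 33034.5 [0.953 0.432 0.03 ]
```

View pics/cd.png

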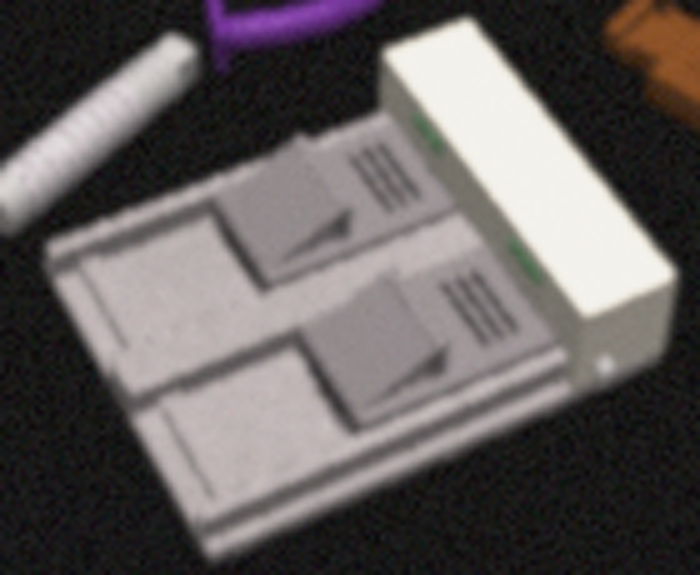

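View pics/cs.png

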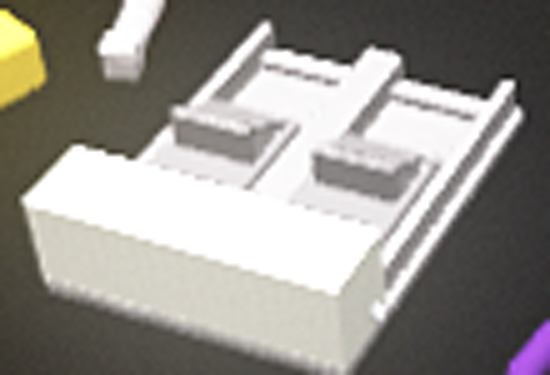

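The crops confirm two grey sensors in the dock, each with its lip's upright face towards the white housing. Lip top edges in the side view are about (255–265,213–227) and (274–284,240–255). Next I triangulate the housing's top corners and fit the dock pose.

```bash
python3 - <<'E'
import pickle,cv2,numpy as np
from h import *
d=pickle.load(open("d0.pkl","rb"))
def pts(n,P,o):
    g=cv2.cvtColor(d[n]["frame"],cv2.COLOR_RGB2GRAY)
    p=(np.array(P,np.float32)/5+o-0.4).astype(np.float32).reshape(-1,1,2)
    q=cv2.cornerSubPix(g,p.copy(),(3,3),(-1,-1),(3,50,.01)).reshape(-1,2);p=p.reshape(-1,2)
    print(n,np.linalg.norm(q-p,axis=1).round(2)); return np.where(np.linalg.norm(q-p,axis=1)[:,None]<2,q,p)
D=np.array([[57,92],[57,-92],[106,92],[106,-92]])/1e3
sc=pts("scene",[(385,235),(75,147),(340,292),(22,200)],np.array([160,150]))
sd=pts("side",[(382,50),(583,318),(472,18),(675,275)],np.array([195,185]))
X=np.array([tri([(d["scene"],*a),(d["side"],*b)]) for a,b in zip(sc,sd)]);print(X.round(4))
W=X[:,:2];H=(D-D.mean(0)).T@(W-W.mean(0));yaw=np.arctan2(H[0,1]-H[1,0],H[0,0]+H[1,1])
R=np.array([[np.cos(yaw),-np.sin(yaw)],[np.sin(yaw),np.cos(yaw)]]);t=W.mean(0)-R@D.mean(0)
print("dock",t,np.degrees(yaw),"res",(W-D@R.T-t).round(4).tolist())
def w(x,y,z): return np.r_[R@[x/1e3,y/1e3]+t,z/1e3]
for y in(45,-45):
    print("lip",y,w(1,y,55).round(4))
    for e in(25,-25):
        p=w(1,y+e,55); print((proj(d["side"],p)-[195,185])*5, (proj(d["scene"],p)-[160,150])*5)
for c in((-118,92,0),(-118,-92,0)): print("corner",(proj(d["side"],w(*c))-[195,185])*5,w(*c))
np.save("dock.npy",[*t,yaw])
E
```

```text
scene [0.   0.69 1.14 0.39]
side [0.09 0.36 0.59 0.73]
[[ 0.5954  0.0029  0.0653]
 [ 0.5539 -0.18    0.0674]
 [ 0.6435 -0.0094  0.0665]
 [ 0.6036 -0.1897  0.0684]]
dock [ 0.51955473 -0.07625756] -12.626179122522913 res [[0.0001, 0.0018], [-0.0012, -0.0015], [0.0004, 0.0002], [0.0007, -0.0005]]
lip 45 [ 0.5304 -0.0326  0.055 ]
[300.66774139 130.325474  ] [389.96738173 173.35572222]
[349.2518926  200.63658788] [308.0986379  151.07441949]
lip -45 [ 0.5107 -0.1204  0.055 ]
[390.24165432 259.95708092] [244.51219719 133.76880725]
[444.36432094 338.28354915] [167.30841956 112.75711632]
corner [ 64.68600159 257.25948053] [0.42451852 0.03931112 0.        ]
corner [228.39821521 548.79369263] [ 0.38429812 -0.14023921  0.        ]
```

```bash
cat >> h.py <<'E'
tx,ty,yaw=np.load("dock.npy");C,S=np.cos(yaw),np.sin(yaw)
ORI=[180,0,np.degrees(yaw)+180]
def W(x,y,z): # dock mm for fingertip -> TCP world m
    return [tx+(C*x-S*y)/1e3,ty+(S*x+C*y)/1e3,z/1e3+0.182]
def st(r):
    s=r.sense();p=s["tcp_pos"];dx,dy=p[0]-tx,p[1]-ty;f=s["contact_force"]
    return np.array([1e3*(C*dx+S*dy),1e3*(-S*dx+C*dy),1e3*(p[2]-.182),C*f[0]+S*f[1],-S*f[0]+C*f[1],f[2],s["clock"]])
E
python3 - <<'E'
from station import r
from h import *
import pickle
r.grab(10); r.reach(W(24,45,110),ORI)
print(st(r).round(2),r.sense()["opening"],r.sense()["orientation"])
s=r.snapshot("wrist");pickle.dump(s,open("w.pkl","wb"))
for y in(45,-45):
  for p in((1,y+25,55),(1,y-25,55),(57,y,66)):
    q=W(*p);q[2]-=.182;u=proj(s,q);print(p,u.round(1));cv2.circle(s["frame"],tuple(int(v) for v in u.round()),3,(255,0,0),1)
cv2.imwrite("pics/w1.png",s["frame"][:,:,::-1])
E
```

```text
[ 2.3940e+01  4.5710e+01  1.1018e+02  9.0000e-02  4.0000e-01 -2.0000e-02
  3.9200e+00] 0.0006918140781348846 [1.79985560e+02 1.43118416e-02 1.67431449e+02]
(1, 70, 55) [287.8 178.3]
(1, 20, 55) [223.3 178.2]
(57, 45, 66) [255.5 251. ]
(1, -20, 55) [171.7 178.2]
(1, -70, 55) [107.1 178.2]
(57, -45, 66) [141. 251.]
```

View pics/w1.png

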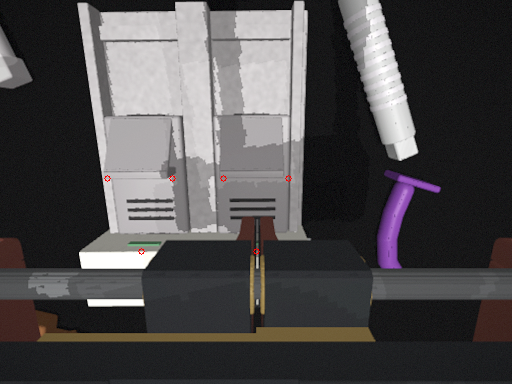

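The wrist view shows the reprojected lip edges (red, rows ≈178) on the lips, within about 2–3 px. The left lip is at columns 219–288 and the right one at 106–170, so the dock pose holds. The closed fingertips hang over the flat top behind the left lip. I'll descend and probe the left sensor gently.

```bash
cat >> h.py <<'E'
def probe(r,y,z=38,x=24,fmax=17):
    r.servo_line(W(x,y,z),speed=.06); s0=st(r); print("down",s0.round(2))
    x0=None
    while True:
        x-=1.0 if x0 is None else 0.5
        r.servo_line(W(x,y,z),speed=.02); s=st(r); f=s[3]-s0[3]
        if x0 is None and f>2: x0=s[0]
        if x0 is not None or x<16: print(round(x,1),s[[0,2]].round(2),"F",(s-s0)[3:6].round(1),round(s[6],2))
        if f>fmax or x<0: return "held",x,x0
        if x0 is not None and x0-s[0]>6.5: return "gives",x,x0
        if x<5 and x0 is None: return "no contact",x,x0
E
python3 - <<'E'
from station import r
from h import *
print(probe(r,45))
E
```

```text
down [24.16 45.01 38.58  0.21  0.72  0.2   5.32]
15.0 [14.97 38.03] F [-0.7 -1.  -0.5] 7.58
14.0 [13.96 38.01] F [ 1.2 -1.5 -0.4] 7.82
13.0 [12.97 38.  ] F [-0.2 -1.  -0.3] 8.07
12.0 [11.96 38.  ] F [-0.4 -1.  -1. ] 8.32
11.0 [11.03 38.05] F [ 0.1 -0.9 -1.5] 8.57
10.0 [ 9.99 38.06] F [ 0.8 -1.3  0.1] 8.82
9.0 [ 8.97 38.03] F [ 1.  -0.3 -0.1] 9.07
8.0 [ 8.05 38.07] F [ 1.4 -0.3 -0.9] 9.32
7.0 [ 7.36 38.11] F [ 4.2 -1.2 -3.2] 9.57
6.5 [ 7.11 38.17] F [ 6.8 -1.  -3.5] 9.82
6.0 [ 6.79 38.16] F [ 7.6 -0.8 -3.7] 10.07
5.5 [ 6.51 38.24] F [ 9.7 -0.3 -5.2] 10.32
5.0 [ 6.16 38.29] F [11.1 -0.4 -6. ] 10.58
4.5 [ 5.7  38.36] F [11.1 -1.1 -5.7] 10.82
4.0 [ 5.18 38.46] F [10.  -1.1 -4.9] 11.08
3.5 [ 4.6 38.5] F [ 9.8 -0.7 -3.1] 11.32
3.0 [ 4.02 38.57] F [ 8.1 -1.5 -4. ] 11.58
2.5 [ 3.48 38.63] F [ 8.1 -1.5 -3.4] 11.82
2.0 [ 2.93 38.66] F [ 7.6 -0.5 -3.5] 12.08
1.5 [ 2.43 38.7 ] F [ 7.9 -1.7 -2.7] 12.32
1.0 [ 1.85 38.69] F [ 7.8 -0.7 -2.2] 12.58
0.5 [ 1.3  38.72] F [ 6.8 -0.9 -1.2] 12.82
0.0 [ 0.64 38.66] F [ 6.1 -1.  -1.1] 13.08
('gives', 0.0, np.float64(7.361252526504757))
```

The left sensor gives: the force peaked at about 11 N, then fell as it moved 7 mm. I'll draw it straight back to about 48 mm of travel, watching the force.

```bash
python3 - <<'E'
from station import r
from h import *
x=0
while x>-40:
    x-=4; r.servo_line(W(x,45,38),speed=.03); s=st(r); print(x,s.round(1))
    if s[3]>18: print("STOP");break
r.servo_line(W(x+12,45,38),speed=.05); r.servo_line(W(x+12,45,150),speed=.15)
s=st(r);print(s.round(2))
import pickle
d={n:r.snapshot(n) for n in("scene","side","wrist")};pickle.dump(d,open("d1.pkl","wb"))
a=cv2.resize(d["side"]["frame"][185:300,195:335],None,fx=3.5,fy=3.5)
b=cv2.resize(d["wrist"]["frame"],None,fx=.78,fy=.78)[:,:310];c=cv2.resize(d["scene"]["frame"][150:235,100:290],None,fx=2.5,fy=2.5)
o=np.zeros((600,800,3),np.uint8);o[:a.shape[0],:a.shape[1]]=a[:,:490];o[:b.shape[0],490:800]=b;c=c[:600-403];o[403:403+c.shape[0],:c.shape[1]]=c
cv2.imwrite("pics/after.png",o[:,:,::-1])
E
```

```text
-4 [-4.1 45.  38.3  1.8  0.2  0.2 13.4]
-8 [-8.3 45.  37.9  0.1 -0.3  0.8 13.6]
-12 [-12.4  45.   37.7   0.3   1.5  -0.6  13.9]
-16 [-16.3  45.   37.8   0.2  -0.    0.3  14.2]
-20 [-20.2  45.   38.   -0.4  -0.7  -0.   14.5]
-24 [-24.2  45.   38.   -0.1  -0.8   0.5  14.8]
-28 [-28.2  45.   38.   -0.   -0.4  -0.4  15.1]
-32 [-32.2  45.   38.   -0.3   0.1  -0.2  15.3]
-36 [-36.2  45.   38.    0.1   0.5  -0.3  15.6]
-40 [-40.2  45.   38.    0.1  -0.7  -0.5  15.9]
[-28.17  45.01 148.8   -0.56   0.29  -0.89  17.2 ]
```

View pics/after.png

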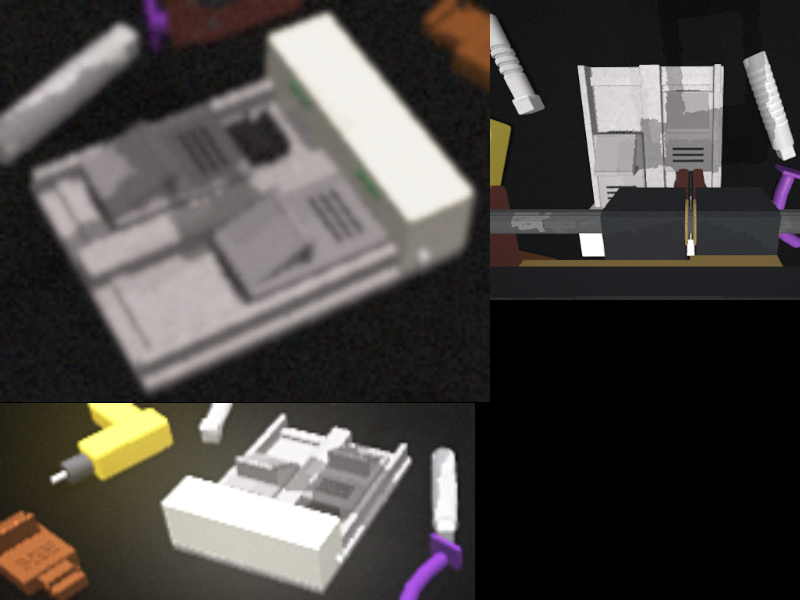

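The after picture shows the left sensor drawn back. Its black plug is exposed at about (260,135) in the side panel, with pale bay floor between it and the socket. The right sensor is still seated and nothing around has moved. Next I'll measure the plug tip.

```bash
python3 - <<'E'
import pickle
from h import *
d=pickle.load(open("d1.pkl","rb"));s=d["side"];f=s["frame"].astype(int)
def D(u,v,z): p=ray(s,u,v,z/1e3);dx,dy=p[0]-tx,p[1]-ty;return np.array([C*dx+S*dy,-S*dx+C*dy])*1e3
# brightness along the left bay's axis on plug top height (~z 25)
for x in range(0,66,3):
    q=W(x,45,25);q[2]-=.182;u,v=proj(s,q);print(x,f[int(round(v)),int(round(u))].sum()//3,end=" | ")
print()
# dark blob
m=np.zeros(f.shape[:2],np.uint8);m[200:245,255:295]=(f[200:245,255:295].max(2)<70)
for c in cv2.findContours(m,0,2)[0]:
    if cv2.contourArea(c)>15: print(cv2.contourArea(c),[D(*p[0],25).round(0).tolist() for p in cv2.approxPolyDP(c,1.5,True)])
a=pickle.load(open("d0.pkl","rb"))
for n in("scene","side"):
    g=np.abs(a[n]["frame"].astype(int)-d[n]["frame"]).max(2)>60
    print(n,[cv2.boundingRect(c) for c in cv2.findContours(g.astype(np.uint8),0,2)[0] if cv2.contourArea(c)>15])
E
```

```text
0 92 | 3 90 | 6 50 | 9 38 | 12 35 | 15 41 | 18 43 | 21 43 | 24 45 | 27 43 | 30 40 | 33 35 | 36 38 | 39 51 | 42 109 | 45 149 | 48 121 | 51 112 | 54 106 | 57 105 | 60 110 | 63 109 | 
135.5 [[37.0, 60.0], [28.0, 53.0], [9.0, 59.0], [9.0, 23.0], [33.0, 22.0], [39.0, 37.0]]
134.0 [[31.0, 128.0], [12.0, 91.0], [55.0, 92.0], [65.0, 111.0]]
scene [(245, 182, 13, 17), (211, 172, 19, 13), (273, 168, 7, 24), (218, 166, 38, 31), (217, 110, 29, 8), (247, 101, 22, 22), (214, 77, 28, 9), (479, 68, 14, 24), (248, 50, 33, 44), (438, 48, 40, 38), (439, 41, 20, 5), (460, 0, 52, 67), (283, 0, 58, 96), (183, 0, 95, 76)]
side [(0, 378, 9, 6), (0, 371, 25, 6), (49, 366, 33, 18), (6, 343, 51, 25), (27, 328, 36, 13), (0, 315, 36, 28), (63, 306, 29, 57), (38, 270, 30, 49), (219, 229, 50, 24), (245, 220, 14, 14), (259, 218, 19, 15), (227, 218, 19, 9), (193, 213, 19, 12), (0, 212, 42, 60), (242, 171, 33, 22), (235, 132, 28, 7), (163, 81, 62, 23), (152, 56, 37, 23), (212, 50, 58, 81), (0, 41, 197, 124), (175, 20, 115, 65)]
```

The plug spans dock x ≈ 6–41 mm, so its whole 36 mm length is exposed and its tip is about 16 mm clear of the mouth at x = 57. The arm is well above everything.

```bash
python3 -c "
from station import r
print(r.hand_in())"
```

```text
the job is handed in; nothing more can be done
None
```

The left sensor was the charged one: it gave at about 11 N and now lies in its bay about 52 mm back, with its plug about 16 mm clear of the socket; I never touched the right one, so its lock was not tested, and the job is handed in at about 17 s.

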